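Brace the jar stand and unscrew the cap

ROBOT

A 6-joint arm with a two-finger parallel gripper is mounted at the origin on the work surface. World frame = base frame: x ahead of the robot, y to its left, z up, the work surface at z = 0. Lengths are in mm, angles in rad, forces in N, time in s.
With the tool pointing down it reaches from about 275 to 750 mm from the base axis. Payload 10.2 kg.
Tool frame: the origin (TCP) lies midway between the tips of the shut fingers; the grasp point (between the pads) lies 19 mm behind it; z points along the fingers, y is the line along which they close (so a half turn about z gives the same grasp; the last joint's range is limited). The gripper opens to 85 mm and grips with 20 to 120 N. Pads are 22 mm wide; open, the fingers measure 114 mm over their backs; the gripper's body (76 mm by 85 mm) begins 54 mm behind the grasp point. The pads swing forward as they close: fully open they stand 13 mm farther back than shut.
Start: joints at [0.91, 0.313, 1.498, -0, 1.331, -0.223], TCP at [222.586, 475.486, 231.294] pointing down, gripper open.
Joint ranges: [-2.94, 2.94], [-0.97, 2.17], [0.19, 2.56], [-1.23, 4.37], [0.02, 3.11], [-2.88, 2.88]. Speed limits (rad/s): [2.39, 2.39, 3.01, 3.14, 3.14, 3.14].

INTERFACE

Orientations are given as a unit quaternion [w, x, y, z].
In Python, from rig import sense, capture, finish_job, find_in, place_of gives the robot as it stands. The module is installed in compiled form; this text tells all that it offers.
- The arm moves only by the shell command python3 -m jog 'ROWS' [FORCE]. ROWS is JSON, a list of rows, each an object of numbers: "tx", "ty", "tz": the shift along the tool's x, y, z in mm; "ax", "ay", "az": the turn, a rotation vector about the tool's x, y, z in rad; "jaw": the closure, from -1 (fully open) to 1 (shut), so that 0 is half open. In form: [{"tx": .., "ty": .., "tz": .., "ax": .., "ay": .., "az": .., "jaw": ..}, ...]. A call has 1 to 5 rows; each row shifts and turns the commanded pose from where the row before left it, along the tool's axes as they then stand; what a row does not reach is not made up. A row lasts 1/8 s, in which the tool goes at most 62.5 mm and 10.7 degrees, less where a joint would pass 70% of its speed; a pose out of reach is approached as far as the arm can. A call with a gripper value outside its range is refused whole. The fingers move at their own pace and stop on an object; FORCE is the grip in N (left out, the last holds). Time passes only in rows, so rows that do not move let the fingers close. It gives the time, the measured TCP pose, the force, the opening and the grip force at its end, in the units of the state.
- sense(): the state, without advancing time (a new reading comes with each control period).
- capture(name): name is "scene" or "top"; returns a dict with "color" (400x640x3 uint8, red, green, blue), "depth" (400x640 float32, mm along the optical axis (not along the pixel's ray), 0 where there is no reading), "fx", "fy", "cx", "cy" (pixels), "camera_from_world" (4x4, takes a point from world to camera coordinates). Camera axes: x right, y up, looking along -z (the intrinsics and any distortion apply to the point x, -y, -z); pixel columns grow to the right and rows downward; lengths in mm; the calibration is good to about 2 mm. A picture is of the moment at which its call begins.
- finish_job(): hands the job in; it is judged then, once.
Trained networks look in the newest picture that a camera, given by its name, has taken for a name from the list of things; names that differ only in an ending like _2 or _b are one class to them, and where a whole thing is asked for, a point or a joint stands for the part that bears it (a point fixed in the world has none). Each returns a list of dicts, best first, with "conf" (0 to 1); they miss things now and then, are a little off and sometimes report something else, mostly with a low value. They report only what shows in the picture. A call takes as long as a camera call. They do not tell look-alikes from the thing itself.
- find_in(query, camera): "centre" ([column, row] in pixels, amid what is visible of it).
- place_of(query, camera): "centre" ([column, row] in pixels: a listed point, or the origin of a listed thing).
The state is a dict: "time_s": time; "joints": joint angles; "dq": joint speeds; "tau": joint torques, N m; "eef_pos": TCP position; "ee_rot": TCP orientation; "force": force on the tool from outside, world axes, zero at the start; "wrist_torque": the same for the moment, N m; "grip_width": opening from 0.0 (shut) to 1.0 (fully open); "grip_force": force on a finger pad.
Only numpy, scipy, OpenCV 4.12 (cv2) and the standard library are available. Lean on these libraries where they do the work, as an engineer would, in place of code of your own. Each camera call takes 0.05 s, during which the arm holds its last target. There are 200 camera calls.

TASK

Draw the steel pin up out of its storage bore in the wooden jar stand and drop it fully home through the open side notch of the turntable's ear into the bore below, so that the jar cannot spin. Let go of the pin, then unscrew the jar's tight cap counterclockwise (seen from above) and stop turning when its thread lets go; do not pull at it before, and do not let the turntable spin round. Lift the cap straight up and finish while holding it level in the gripper, about 2 cm clear above the jar's mouth and centred over it, with the pin still in the notch and the other kitchenware left alone.

Things in the scene. Friction and masses are not known exactly. Their poses are not given: they have to be found in the camera images.
- stand: Fixed wooden board, 24 mm thick, x -100..100, y -130..80 mm. Origin: at the work surface on the vertical axis of the turntable on it (metal disc, radius 58, top 38 mm above the surface). An amber glass jar, radius 35 mm, is clamped on the disc's middle (rubber cup, radius 42, up to 58 mm): it turns with the disc and cannot be lifted.
- storage_bore (a point): Centre of the mouth (board's top, 24 mm above the surface) of the 12 mm bore, 20 mm deep, where the pin stands at the start; (-70, -85) mm in the stand's frame.
- brace_bore (a point): Centre of the mouth (24 mm above the surface) of the 13 mm bore, 20 mm deep, right under the ear's notch; (0, -100) mm in the stand's frame. The pin dropped through the notch into it stands with its foot 4 mm above the surface and locks the turntable to about 0.06 rad.
- turntable (a joint): Turntable angle, rad, counterclockwise from above; 0 at the start. Bearing nearly free: without the pin the jar just spins with the cap. An ear 42 mm wide, 26 to 38 mm above the surface, juts along the stand's -y to 114 mm from the axis; its end has a 15 mm wide notch, 22 mm deep, open outward, up and down, over the brace bore.
- jar_mouth (a point): On the jar's axis at its rim, 112 mm above the surface; turns with the turntable, axes parallel to the stand's at joint 0. A springy rubber seal on the rim (5 mm high when free) presses the cap up. The cap's tight start: its x axis 8 to 13 degrees counterclockwise from this x axis.
- pin: Loose steel pin standing upright, 60 g, 10 mm shaft, 90 mm long in all, with a round head 20 mm across and 14 mm high on top. Origin: centre of its foot, z up. In a bore its foot is 4 mm and its head 80 to 94 mm above the surface.
- cap: Round ribbed steel cap, 60 mm wide, 18 mm high, 45 g; its sides are free to grip. Origin: centre of its lower edge (100 mm above the surface when tight), z up. Short lug thread, takes about 0.4 N m: free after 44 to 49 degrees counterclockwise, next stop at 94; 70 is a good turn. It rises 1 to 2 mm meanwhile, but may be turned level. Lifts straight off.
- tumbler: Amber glass tumbler, 72 mm wide, 110 mm high, a bystander. Origin: centre of its underside.
- canister: Grey stone canister with knobbed lid, 90 mm wide, 100 mm high, a bystander. Origin: centre of its underside.
- bowl: Black bowl, 130 mm wide, 55 mm high, a bystander. Origin: centre of its underside.
Not all that is in view belongs to the job. What is shaped like the cap but black, red or yellow is not meant.

How it is judged (in metres and radians):
On the way, in this order (a step that is already met when the one before it is completed fails the run):
1. the pin is drawn clear of its bore, held in the fingers (z of pin in the frame of stand above 0.026 m and contact force between the fingers and pin above 0.3 N), for 0.1 s.
2. the pin stands fully home in the brace bore through the notch, let go, the cap still screwed on (horizontal distance between pin and brace_bore below 0.006 m and z of pin in the frame of stand between -0.002 and 0.01 m and angle between pin's own z axis and vertical below 0.3 rad and contact force between the fingers and pin below 0.05 N and angle between the x axis of cap and the x axis of jar_mouth, either way round below 0.5 rad and z of cap in the frame of stand below 0.106 m), for 0.2 s.
3. with the pin in place, the cap is turned free of its thread (horizontal distance between pin and brace_bore below 0.006 m and z of pin in the frame of stand between -0.002 and 0.01 m and angle between pin's own z axis and vertical below 0.3 rad and angle between the x axis of cap and the x axis of jar_mouth, either way round above 0.9 rad), for 0.05 s.
At the end, for the whole second after the job is handed in: Gripper holds the cap still, level within 0.15 rad, lower edge 8 to 53 mm over the jar rim, within 15 mm of its axis, touching no stand or jar, turned 52 to 128 deg. Pin home in the brace bore (6 mm sideways, 10 mm up, 0.3 rad), not gripped. Turntable within 0.15 rad (all of step 3 and z of cap in the frame of stand between 0.12 and 0.165 m and horizontal distance between cap and jar_mouth below 0.015 m and angle between cap's own z axis and vertical below 0.15 rad and contact force between the fingers and cap above 2 N and contact force between cap and stand below 0.05 N and contact force between each of cap, the fingers and pin below 0.05 N and linear speed of cap below 0.02 m/s and value of joint turntable between -0.15 and 0.15 rad); the arm keeps its last pose, push and grip.
It fails at once if the turntable spins round (over 0.2 rad) (value of joint turntable above 0.2 rad or value of joint turntable below -0.2 rad).
It fails at once if the cap is pulled up before its thread lets go (raised over 6 mm while turned under 0.8 rad) (z of cap in the frame of stand above 0.106 m and angle between the x axis of cap and the x axis of jar_mouth, either way round below 0.8 rad).
It fails at once if a bystander is moved more than 30 mm (distance of any of tumbler, canister, bowl from where it was at the start of the episode above 0.03 m).
It also fails if it takes over 54 s, if anything falls off the work surface, if the arm or the gripper's body presses on something with over 40 N, if the wrist force passes 120 N, or if a joint passes its speed limit or range.

## Working session

There is one attempt and no reset: what is moved stays moved. The work goes in short steps, Python scripts to look and compute and a shell command to move; the robot and the scene stay as the last step left them, time stands still between calls to the robot, and variables do not carry over. Pictures are saved under pics/ and viewed, at most 13 in all, crops included, and the job is handed in when it is done.

```bash
mkdir -p pics; cat > h.py <<'E'
import numpy as np, cv2
from rig import *
def px2w(c,uv,d=None,z=None):
    u,v=uv; M=np.linalg.inv(c["camera_from_world"])
    r=np.array([(u-c["cx"])/c["fx"],-(v-c["cy"])/c["fy"],-1.0])
    if z is None:
        if d is None: d=c["depth"][int(round(v)),int(round(u))]
        return (M@np.append(r*d,1))[:3]
    o=M[:3,3]; w=M[:3,:3]@r
    return o+w*(z-o[2])/w[2]
def cloud(c):
    v,u=np.mgrid[0:400,0:640]; d=c["depth"]
    P=np.stack([(u-c["cx"])/c["fx"]*d,-(v-c["cy"])/c["fy"]*d,-d,np.ones_like(d)],-1)
    W=(P@np.linalg.inv(c["camera_from_world"]).T)[...,:3]; W[d==0]=np.nan
    return W
E
python3 - <<'E'
from h import *
np.set_printoptions(precision=1,suppress=True)
print(sense())
for n in("top","scene"):
    c=capture(n); cv2.imwrite(f"pics/{n}0.png",c["color"][...,::-1]); np.savez(f"{n}0.npz",**c)
    print(n,np.linalg.inv(c["camera_from_world"])[:3,3])
    for q,z in(("stand",0),("storage_bore",24),("brace_bore",24),("jar_mouth",112),("pin",4),("cap",100),("turntable",None),("tumbler",0),("canister",0),("bowl",0)):
        f=find_in if z is None else place_of
        for r in f(q,n)[:3]:
            print(q,round(r["conf"],2),np.array(r["centre"]),px2w(c,r["centre"],z=z if z is not None else 38))
E
```

```text
{'time_s': 0.0, 'joints': array([ 0.9,  0.3,  1.5, -0. ,  1.3, -0.2]), 'dq': array([ 0., -0., -0., -0., -0.,  0.]), 'tau': array([  0. , -41.2, -26. ,  -0. ,   0. ,  -0. ]), 'eef_pos': array([222.4, 475.3, 230.7]), 'ee_rot': array([-0. ,  0.2,  1. , -0. ]), 'force': array([-0.1,  0.3, -0.4]), 'wrist_torque': array([ 0.1, -0. , -0. ]), 'grip_force': 0.0, 'grip_width': 1.0004917854808535}
top [ 323.6    7.2 1340.6]
stand 0.64 [334.7 210.2] [540.1 -63.1   0. ]
stand 0.6 [301.  194.3] [583.9  36.3   0. ]
storage_bore 0.85 [336.3 211.4] [532.9 -66.5  24. ]
storage_bore 0.29 [335.8 210.7] [534.8 -65.   24. ]
brace_bore 0.63 [333.6 185.2] [609.  -57.1  24. ]
jar_mouth 0.65 [300.  191.6] [569.5  36.8 112. ]
pin 0.54 [334.5 209.3] [542.  -62.3   4. ]
cap 0.89 [326.4 261.9] [385.1 -39.  100. ]
cap 0.86 [235.1 179.4] [599.8 213.5 100. ]
cap 0.66 [299.7 186.1] [587.   38.5 100. ]
turntable 0.75 [308.3 192.2] [583.3  15.   38. ]
tumbler 0.64 [451.2 187.3] [ 619.3 -405.8    0. ]
canister 0.84 [176.7 213.5] [516.2 391.4   0. ]
bowl 0.97 [192.6 144. ] [724.8 361.1   0. ]
scene [1155.2  -98.3  736.5]
stand 0.68 [346.9 231.7] [570.2  37.6   0. ]
storage_bore 0.57 [304.  217.9] [534.9 -65.4  24. ]
storage_bore 0.5 [158.2 265.3] [ 639.2 -396.    24. ]
brace_bore 0.95 [308.6 243.2] [613.8 -61.   24. ]
jar_mouth 0.81 [353.8 202.5] [577.4  45.7 112. ]
jar_mouth 0.59 [348.2 232.6] [661.8  19.3 112. ]
jar_mouth 0.53 [304.3 223.7] [627.9 -70.1 112. ]
pin 0.41 [305.9 224. ] [538.1 -61.4   4. ]
cap 0.94 [430.1 240.1] [690.6 190.  100. ]
cap 0.74 [312.1 177.7] [473.6 -38.7 100. ]
cap 0.59 [350.9 206.5] [578.   39.8 100. ]
turntable 0.65 [339.2 231.1] [596.7  12.8  38. ]
tumbler 0.6 [158.9 263.8] [ 617.8 -405.2    0. ]
canister 0.58 [475.5 203.8] [512.2 393.4   0. ]
bowl 0.6 [503.3 275.8] [734.1 369.5   0. ]
bowl 0.34 [474.2 205.6] [518.2 387.4   0. ]
```

View pics/top0.png

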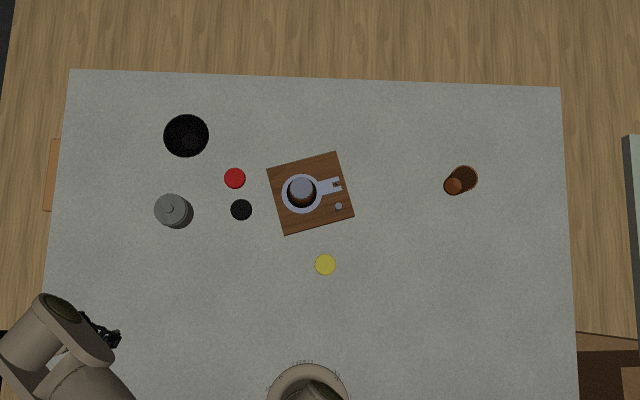

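View pics/scene0.png

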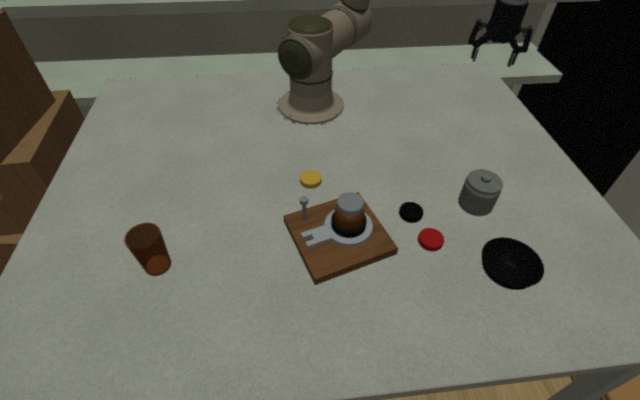

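The top view shows the plain steel cap on the jar at about (301,187), the pin head at (338,206) and the notched ear ending near (341,185). The scene view shows the same pieces at (350,203), (304,200) and (305,238). The cap look-alikes in the top view are red (234,178), black (241,209) and yellow (325,264). The steel one on the jar is the one meant. I'll measure it and confirm in a crop.

```bash
python3 - <<'E'
from h import *
np.set_printoptions(precision=1,suppress=True)
for n in("top","scene"):
    c=dict(np.load(n+"0.npz")); W=cloud(c); X,Y,Z=W[...,0],W[...,1],W[...,2]
    roi=(X>420)&(X<740)&(Y>-140)&(Y<180)
    b=roi&(Z>17)&(Z<31); b=cv2.morphologyEx(b.astype('u1'),cv2.MORPH_OPEN,np.ones((2,2)))>0
    # board: whole stand footprint rect, incl. things above
    print(n,"board",b.sum(),cv2.minAreaRect(W[b][:,:2].astype('f4')))
    t=roi&(Z>110)&(Z<126); P=W[t]; print("cap",len(P),np.median(P,0),cv2.minEnclosingCircle(P[:,:2].astype('f4')))
    d=roi&(Z>33)&(Z<43); P=W[d]; print("disc/ear",len(P),np.median(P[:,2]))
    p=(abs(X-538)<40)&(abs(Y+64)<30)&(Z>70)&(Z<105); P=W[p]; print("pin",len(P),P.mean(0) if len(P) else 0)
    # colour board: brown
    h=cv2.cvtColor(c["color"],cv2.COLOR_RGB2HSV)
    im=c["color"][...,::-1]; 
    cr=im[140:240,255:365] if n=="top" else im[165:285,270:400]
    cv2.imwrite(f"pics/{n}_crop.png",cv2.resize(cr,None,fx=4.5 if n=="top" else 4.5,fy=4.5,interpolation=cv2.INTER_CUBIC))
a=cv2.imread("pics/top_crop.png");b=cv2.imread("pics/scene_crop.png")
a=cv2.resize(a,(400,int(a.shape[0]*400/a.shape[1])));b=cv2.resize(b,(400,int(b.shape[0]*400/b.shape[1])))
H=max(len(a),len(b)); o=np.zeros((H,800,3),'u1');o[:len(a),:400]=a;o[:len(b),400:]=b;cv2.imwrite("pics/crop1.png",o);print(o.shape)
E
```

```text
top board 3269 ((587.6137084960938, 6.849884033203125), (201.38037109375, 210.51634216308594), 17.55384635925293)
cap 398 [578.5  34.5 119.8] ((579.396728515625, 35.232357025146484), 30.82969856262207)
disc/ear 768 39.1478741892563
pin 46 [537.5 -66.5  94.9]
scene board 3709 ((583.7810668945312, 18.257766723632812), (197.0718536376953, 221.68844604492188), 18.308916091918945)
cap 474 [583.1  34.5 119. ] ((580.060302734375, 36.29098892211914), 31.351787567138672)
disc/ear 950 38.69304035758353
pin 78 [540.3 -66.4  90.2]
(369, 800, 3)
```

View pics/crop1.png

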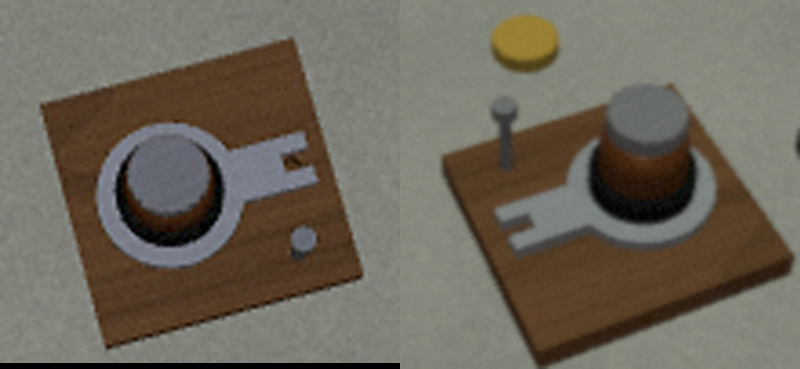

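The crop confirms the steel cap sits on the jar with the ear and notch to its lower left, and the pin stands in its bore. The yellow cap lies apart on the table. From this the stand axis is about (579.5, 35.5), the yaw is about 17.4°, the pin is near (539, -66.5) and the brace bore is pin + (71.3, 6.6).

```bash
cat >> h.py <<'E'
from scipy.spatial.transform import Rotation as Ro
def state():
    s=sense(); q=s["ee_rot"]; return s,np.array(s["eef_pos"]),Ro.from_quat([q[1],q[2],q[3],q[0]]).as_matrix()
def togo(target,ydeg):
    """az so that tool y lies along world angle ydeg (mod 180), levelled; then shift in the turned tool axes"""
    s,p,R=state(); a=np.deg2rad(ydeg); best=None
    for k in(0,np.pi):
        y=np.array([np.cos(a+k),np.sin(a+k),0]); z=np.array([0,0,-1.]); G=np.c_[np.cross(y,z),y,z]
        rv=Ro.from_matrix(R.T@G).as_rotvec(); t=G.T@(np.array(target)-p)
        print("turn",rv.round(3),"j6 after",round(s["joints"][5]+rv[2],2),"then shift",t.round(1))
    print("t",round(s["time_s"],2),"tcp",p.round(1),"F",np.round(s["force"],1),"grip",round(s["grip_width"],3),round(s["grip_force"],1),"j",np.round(s["joints"],2))
E
python3 - <<'E'
from h import *
togo((539,-66.5,180),17.4)
for n in("top","scene"):
    c=dict(np.load(n+"0.npz")); W=cloud(c); r=np.hypot(W[...,0]-579.5,W[...,1]-35.5)
    for z in range(50,122,6):
        m=(r<60)&(abs(W[...,2]-z)<3)
        if m.sum()>5: print(n,z,m.sum(),np.percentile(r[m],[50,90]).round(1))
E
```

```text
turn [0.    0.    0.829] j6 after 0.61 then shift [-611.8  139.9   51.3]
turn [-0.     0.    -2.312] j6 after -2.54 then shift [ 611.8 -139.9   51.3]
t 1.1 tcp [222.6 475.5 231.3] F [ 0.3 -0.3  0.1] grip 1.001 0.0 j [ 0.91  0.31  1.5  -0.    1.33 -0.22]
top 50 15 [41.3 41.9]
top 56 64 [39.6 41.8]
top 62 96 [38.2 41.1]
top 68 11 [33.9 35.8]
top 74 6 [34.5 34.8]
top 80 23 [33.7 35. ]
top 86 46 [32.6 34.3]
top 92 40 [30.4 32.2]
top 110 15 [29.9 30.9]
top 116 148 [22.9 29.4]
scene 50 56 [40.7 41.6]
scene 56 164 [39.1 40.9]
scene 62 79 [34.9 38.4]
scene 68 50 [33.6 34.6]
scene 74 55 [33.4 34.6]
scene 80 67 [33.3 34.4]
scene 86 95 [31.4 33.2]
scene 92 116 [26.9 30.2]
scene 104 29 [29.  29.5]
scene 110 54 [29.1 30.3]
scene 116 210 [25.2 29.5]
```

```bash
python3 -m jog '[{"az":0.166,"jaw":-1},{"az":0.166,"jaw":-1},{"az":0.166,"jaw":-1},{"az":0.166,"jaw":-1},{"az":0.165,"jaw":-1}]' 30 
python3 -m jog '[{"tx":-58,"ty":13,"jaw":-1},{"tx":-58,"ty":13,"jaw":-1},{"tx":-58,"ty":13,"jaw":-1},{"tx":-58,"ty":13,"jaw":-1},{"tx":-58,"ty":13,"jaw":-1}]'
python3 -m jog '[{"tx":-58,"ty":14,"jaw":-1},{"tx":-58,"ty":14,"jaw":-1},{"tx":-58,"ty":14,"jaw":-1},{"tx":-58,"ty":14,"jaw":-1},{"tx":-58,"ty":14,"jaw":-1}]'
python3 -c "
from h import *
togo((539,-66.5,110),17.4)"
```

```text
turn [0.    0.    0.829] j6 after 0.61 then shift [-611.8  139.9  121.3]
turn [-0.     0.    -2.312] j6 after -2.54 then shift [ 611.8 -139.9  121.3]
t 1.1 tcp [222.6 475.5 231.3] F [ 0.3 -0.3  0.1] grip 1.001 0.0 j [ 0.91  0.31  1.5  -0.    1.33 -0.22]schema error: expected keys tx, ty, tz, ax, ay, az, jaw
schema error: expected keys tx, ty, tz, ax, ay, az, jaw
schema error: expected keys tx, ty, tz, ax, ay, az, jaw
```

All keys are required in each row.

```bash
python3 -m jog '[{"tx":0,"ty":0,"tz":0,"ax":0,"ay":0,"az":0.166,"jaw":-1},{"tx":0,"ty":0,"tz":0,"ax":0,"ay":0,"az":0.166,"jaw":-1},{"tx":0,"ty":0,"tz":0,"ax":0,"ay":0,"az":0.166,"jaw":-1},{"tx":0,"ty":0,"tz":0,"ax":0,"ay":0,"az":0.166,"jaw":-1},{"tx":0,"ty":0,"tz":0,"ax":0,"ay":0,"az":0.165,"jaw":-1}]' 30 
python3 -m jog '[{"tx":-58,"ty":13,"tz":0,"ax":0,"ay":0,"az":0,"jaw":-1},{"tx":-58,"ty":13,"tz":0,"ax":0,"ay":0,"az":0,"jaw":-1},{"tx":-58,"ty":13,"tz":0,"ax":0,"ay":0,"az":0,"jaw":-1},{"tx":-58,"ty":13,"tz":0,"ax":0,"ay":0,"az":0,"jaw":-1},{"tx":-58,"ty":13,"tz":0,"ax":0,"ay":0,"az":0,"jaw":-1}]'
python3 -m jog '[{"tx":-58,"ty":14,"tz":0,"ax":0,"ay":0,"az":0,"jaw":-1},{"tx":-58,"ty":14,"tz":0,"ax":0,"ay":0,"az":0,"jaw":-1},{"tx":-58,"ty":14,"tz":0,"ax":0,"ay":0,"az":0,"jaw":-1},{"tx":-58,"ty":14,"tz":0,"ax":0,"ay":0,"az":0,"jaw":-1},{"tx":-58,"ty":14,"tz":0,"ax":0,"ay":0,"az":0,"jaw":-1}]'
python3 -c "
from h import *
togo((539,-66.5,130),17.4)"
```

```text
time_s: 1.72
eef_pos: [222.6, 475.5, 231.3]
ee_rot: [-0.0, 0.594, 0.804, -0.0]
force: [-0.6, -0.3, -0.6]
grip_width: 1.001
grip_force: 0.0
time_s: 2.35
eef_pos: [372.1, 216.5, 231.5]
ee_rot: [0.0, 0.592, 0.806, 0.0]
force: [1.7, 0.1, 0.2]
grip_width: 0.998
grip_force: 0.0
time_s: 2.98
eef_pos: [525.8, -39.4, 231.4]
ee_rot: [0.0, 0.592, 0.806, 0.0]
force: [0.9, 0.4, 0.3]
grip_width: 1.003
grip_force: 0.0
turn [ 0.  0. -0.] j6 after -0.6 then shift [-29.8   4.5 101.4]
turn [ 0.000e+00 -1.000e-03  3.142e+00] j6 after 2.54 then shift [ 29.8  -4.5 101.4]
t 2.98 tcp [525.8 -39.4 231.4] F [0.9 0.4 0.3] grip 1.003 0.0 j [-0.3   0.32  1.49  0.    1.33 -0.6 ]
```

```bash
python3 -m jog '[{"tx":-29.8,"ty":4.5,"tz":40,"ax":0,"ay":0,"az":0,"jaw":-1},{"tx":0,"ty":0,"tz":61,"ax":0,"ay":0,"az":0,"jaw":-0.5},{"tx":0,"ty":0,"tz":0,"ax":0,"ay":0,"az":0,"jaw":-0.3},{"tx":0,"ty":0,"tz":0,"ax":0,"ay":0,"az":0,"jaw":-0.3},{"tx":0,"ty":0,"tz":0,"ax":0,"ay":0,"az":0,"jaw":-0.3}]' 30
python3 - <<'E'
from h import *
np.set_printoptions(precision=1,suppress=True)
togo((539,-66.5,66),17.4)
for n in("top","scene"):
    c=capture(n); np.savez(n+"1.npz",**c); im=c["color"][...,::-1]
    cv2.imwrite(f"pics/{n}1.png",im)
    uv=(305,205) if n=="scene" else (338,205)
    for z,q in((94,"pin"),):
        v=c["camera_from_world"]@np.array([539,-66.5,94,1]); print(n,"pin px",c["cx"]+c["fx"]*v[0]/-v[2],c["cy"]+c["fy"]*v[1]/v[2])
b=cv2.imread("pics/scene1.png")[150:260,240:387]
cv2.imwrite("pics/close1.png",cv2.resize(b,None,fx=5,fy=5,interpolation=cv2.INTER_CUBIC))
E
```

```text
time_s: 3.6
eef_pos: [539.3, -64.6, 132.9]
ee_rot: [0.002, 0.592, 0.806, 0.001]
force: [0.2, 0.8, 0.2]
grip_width: 0.647
grip_force: 0.0
turn [0. 0. 0.] j6 after -0.64 then shift [-1.7 -0.9 66.9]
turn [-0.   0.  -3.1] j6 after -3.78 then shift [ 1.7  0.9 66.9]
t 3.6 tcp [539.3 -64.6 132.9] F [0.2 0.8 0.2] grip 0.647 0.0 j [-0.3  0.5  1.6 -0.   1.1 -0.6]
top pin px 337.88709600851854 205.15019160887064
scene pin px 302.9270725201541 199.5096139607179
```

View pics/close1.png

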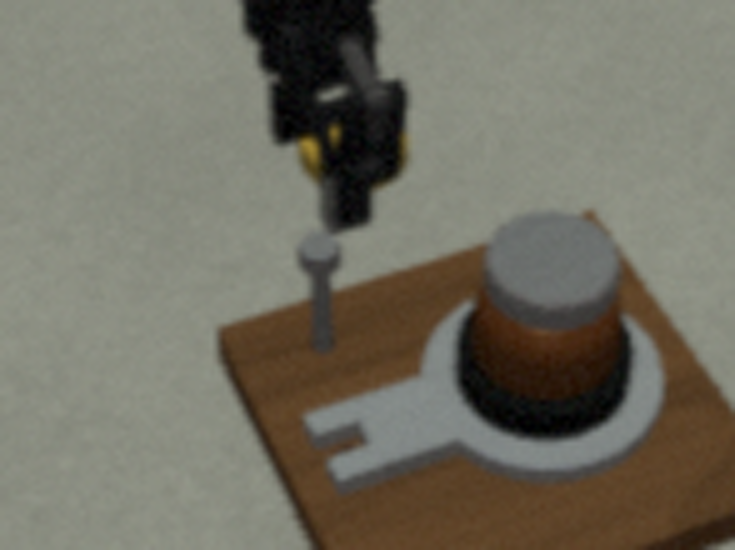

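The fingers are above and behind the pin head at crop (320,250). They are lined up with it to within 1–2 px, so I'll descend and close.

```bash
python3 -m jog '[{"tx":-1,"ty":-0.6,"tz":35,"ax":0,"ay":0,"az":0,"jaw":-0.3},{"tx":0,"ty":0,"tz":32,"ax":0,"ay":0,"az":0,"jaw":-0.3},{"tx":0,"ty":0,"tz":0,"ax":0,"ay":0,"az":0,"jaw":-0.3},{"tx":0,"ty":0,"tz":0,"ax":0,"ay":0,"az":0,"jaw":0.3},{"tx":0,"ty":0,"tz":0,"ax":0,"ay":0,"az":0,"jaw":0.45}]' 20
python3 -m jog '[{"tx":0,"ty":0,"tz":0,"ax":0,"ay":0,"az":0,"jaw":0.5},{"tx":0,"ty":0,"tz":0,"ax":0,"ay":0,"az":0,"jaw":0.55},{"tx":0,"ty":0,"tz":0,"ax":0,"ay":0,"az":0,"jaw":0.6},{"tx":0,"ty":0,"tz":0,"ax":0,"ay":0,"az":0,"jaw":0.7},{"tx":0,"ty":0,"tz":0,"ax":0,"ay":0,"az":0,"jaw":0.8}]' 20
python3 -c "
from h import *
togo((539,-66.5,66),17.4)"
```

```text
time_s: 4.32
eef_pos: [538.7, -65.9, 64.9]
ee_rot: [0.001, 0.592, 0.806, 0.0]
force: [-0.0, 0.3, 0.1]
grip_width: 0.274
grip_force: 0.0
time_s: 4.95
eef_pos: [538.4, -65.9, 64.1]
ee_rot: [0.001, 0.592, 0.806, 0.0]
force: [0.2, 0.3, 6.8]
grip_width: 0.223
grip_force: 19.4
turn [0.001 0.001 0.   ] j6 after -0.64 then shift [-0.7  0.4 -1.9]
turn [-2.000e-03  2.000e-03 -3.141e+00] j6 after -3.78 then shift [ 0.7 -0.4 -1.9]
t 4.95 tcp [538.4 -65.9  64.1] F [0.2 0.3 6.8] grip 0.223 19.4 j [-0.34  0.54  1.64 -0.    0.96 -0.64]
```

```bash
python3 -m jog '[{"tx":0,"ty":0,"tz":0,"ax":0,"ay":0,"az":0,"jaw":1},{"tx":0,"ty":0,"tz":-5,"ax":0,"ay":0,"az":0,"jaw":1},{"tx":0,"ty":0,"tz":-15,"ax":0,"ay":0,"az":0,"jaw":1},{"tx":0,"ty":0,"tz":-20,"ax":0,"ay":0,"az":0,"jaw":1},{"tx":0,"ty":0,"tz":-18,"ax":0,"ay":0,"az":0,"jaw":1}]' 50
python3 -m jog '[{"tx":0,"ty":0,"tz":0,"ax":0,"ay":0,"az":0,"jaw":1},{"tx":0,"ty":0,"tz":0,"ax":0,"ay":0,"az":0,"jaw":1}]' 50
python3 - <<'E'
from h import *
# target: pin start axis + (71.3,6.6); gripped at tcp
togo((538.6+71.3,-65.9+6.6,122),17.4)
np.set_printoptions(precision=1,suppress=True)
for n in("top","scene"):
    c=capture(n); np.savez(n+"2.npz",**c); im=c["color"][...,::-1]; cv2.imwrite(f"pics/{n}2.png",im)
    for q,z in(("brace_bore",24),("storage_bore",24)):
        for r in place_of(q,n)[:2]: print(n,q,round(r["conf"],2),np.array(r["centre"]),px2w(c,r["centre"],z=z))
b=cv2.imread("pics/scene2.png")[150:260,240:387]
cv2.imwrite("pics/close2.png",cv2.resize(b,None,fx=5,fy=5,interpolation=cv2.INTER_CUBIC))
E
```

```text
time_s: 5.58
eef_pos: [538.1, -65.7, 122.8]
ee_rot: [0.0, 0.592, 0.806, 0.0]
force: [0.6, -0.7, -0.6]
grip_width: 0.216
grip_force: 48.8
time_s: 5.82
eef_pos: [537.6, -65.6, 120.9]
ee_rot: [-0.0, 0.592, 0.806, -0.0]
force: [-0.5, -0.0, -1.5]
grip_width: 0.212
grip_force: 48.8
turn [-0.001 -0.     0.   ] j6 after -0.64 then shift [-15.6  70.8  -1.1]
turn [ 1.000e-03 -1.000e-03 -3.141e+00] j6 after -3.78 then shift [ 15.6 -70.8  -1.1]
t 5.83 tcp [537.6 -65.6 120.9] F [-0.5 -0.  -1.5] grip 0.212 48.8 j [-0.34  0.46  1.59  0.    1.09 -0.64]
scene brace_bore 0.85 [308.2 244.3] [616.9 -62.3  24. ]
scene brace_bore 0.4 [348.3 235.4] [600.8  34.7  24. ]
scene storage_bore 0.69 [304.7 215.6] [527.5 -63.   24. ]
```

View pics/close2.png

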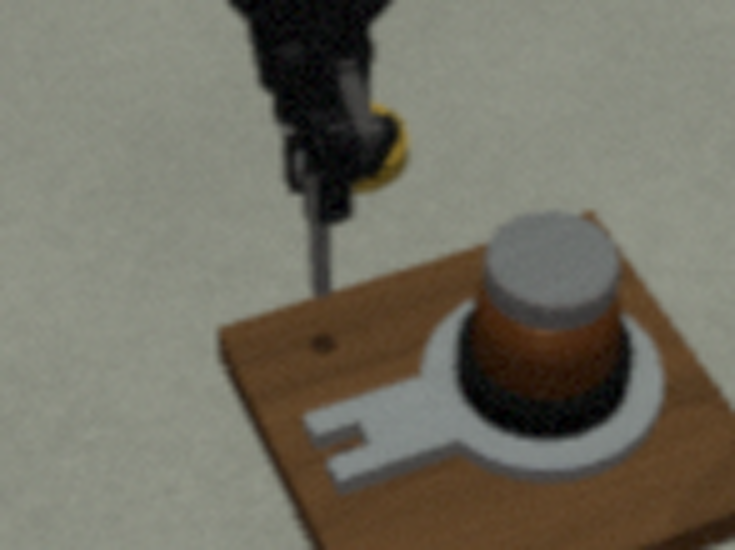

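The pin hangs upright in the fingers, foot at crop (320,293), with the empty bore at (322,343) and the notch at about (340,440). I'll refine the yaw from the board's outline in the saved images.

```bash
python3 - <<'E'
from h import *
from scipy.optimize import least_squares
# fit stand pose (x,y,yaw) to board mask outline by projecting the top face corners
for n in("top","scene"):
    c=dict(np.load(n+"0.npz")); h=cv2.cvtColor(cv2.GaussianBlur(c["color"],(3,3),0),cv2.COLOR_RGB2HSV)
    W=cloud(c); roi=(W[...,0]>440)&(W[...,0]<730)&(W[...,1]>-140)&(W[...,1]<180)
    m=((h[...,1]>80)&roi).astype('u1'); 
    cs,_=cv2.findContours(m,0,1); k=cv2.convexHull(max(cs,key=cv2.contourArea))[:,0].astype(float)
    full=np.zeros(m.shape,'u1'); cv2.drawContours(full,cs,-1,1,-1)
    cs,_=cv2.findContours(full,0,1); e=max(cs,key=cv2.contourArea)[:,0].astype(float)
    def res(p):
        a=p[2]; R=np.array([[np.cos(a),-np.sin(a)],[np.sin(a),np.cos(a)]])
        pts=[]
        for z in(0,24):
            q=np.array([[-100,-130],[100,-130],[100,80],[-100,80]])@R.T+p[:2]
            v=np.c_[q,np.full(4,z),np.ones(4)]@c["camera_from_world"].T
            pts+=list(np.c_[c["cx"]+c["fx"]*v[:,0]/-v[:,2],c["cy"]+c["fy"]*v[:,1]/v[:,2]])
        hull=cv2.convexHull(np.array(pts,'f4'))
        return [cv2.pointPolygonTest(hull,tuple(x),True)-.5 for x in e]
    r=least_squares(res,[579.5,35.5,.304],loss="soft_l1",diff_step=1e-3)
    print(n,len(e),r.x[:2].round(1),np.rad2deg(r.x[2]).round(2),np.abs(r.fun).mean().round(2))
E
```

```text
top 268 [580.3  34.9] 17.29 0.31
scene 309 [576.6  37. ] 17.59 2.36
```

```bash
python3 -m jog '[{"tx":-7.8,"ty":35.3,"tz":0,"ax":0,"ay":0,"az":0,"jaw":1},{"tx":-7.8,"ty":35.3,"tz":0,"ax":0,"ay":0,"az":0,"jaw":1},{"tx":0,"ty":0,"tz":0,"ax":0,"ay":0,"az":0,"jaw":1},{"tx":0,"ty":0,"tz":0,"ax":0,"ay":0,"az":0,"jaw":1}]' 50
python3 - <<'E'
from h import *
togo((609.7,-59.3,64),17.4)
cs=[]
for n in("top","scene"):
    c=capture(n); im=c["color"][...,::-1]
    b=im[150:260,250:330] if n=="scene" else im[150:230,290:370]
    cs.append(cv2.resize(b,(400,int(400*b.shape[0]/b.shape[1])),interpolation=cv2.INTER_CUBIC))
H=max(map(len,cs)); cs=[np.vstack([x,np.zeros((H-len(x),400,3),'u1')]) for x in cs]
cv2.imwrite("pics/close3.png",np.hstack(cs))
E
```

```text
time_s: 6.62
eef_pos: [609.3, -59.4, 120.8]
ee_rot: [-0.001, 0.592, 0.806, -0.0]
force: [-0.3, -0.6, -1.1]
grip_width: 0.212
grip_force: 49.0
turn [-0.001 -0.001  0.   ] j6 after -0.59 then shift [-0.   0.4 56.8]
turn [ 1.000e-03 -2.000e-03 -3.141e+00] j6 after -3.73 then shift [ 0.  -0.4 56.8]
t 6.62 tcp [609.3 -59.4 120.8] F [-0.3 -0.6 -1.1] grip 0.212 49.0 j [-0.29  0.6   1.36 -0.    1.18 -0.59]
```

View pics/close3.png

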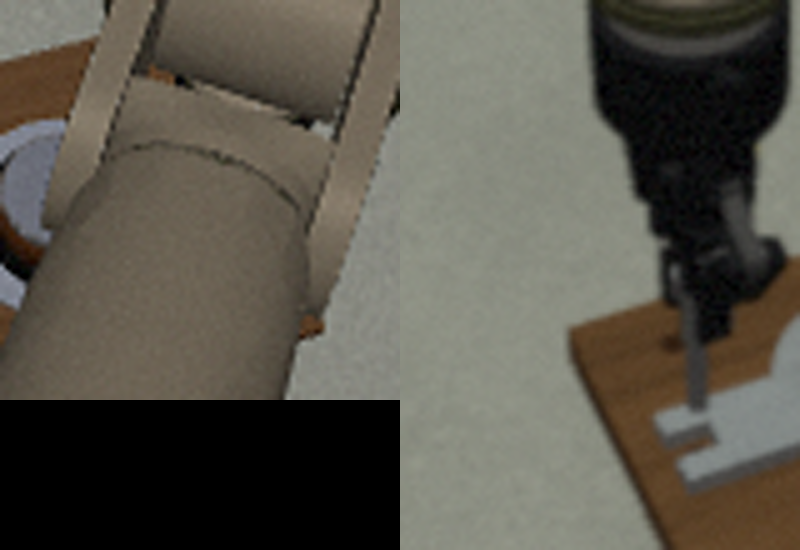

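The pin's foot at (697,408) hangs above the notch at about (690,437), at the right lateral position. I'll descend in steps and check the force.

```bash
python3 -m jog '[{"tx":0,"ty":0.4,"tz":18,"ax":0,"ay":0,"az":0,"jaw":1},{"tx":0,"ty":0,"tz":6,"ax":0,"ay":0,"az":0,"jaw":1},{"tx":0,"ty":0,"tz":6,"ax":0,"ay":0,"az":0,"jaw":1},{"tx":0,"ty":0,"tz":3,"ax":0,"ay":0,"az":0,"jaw":1},{"tx":0,"ty":0,"tz":0,"ax":0,"ay":0,"az":0,"jaw":1}]' 50
python3 -m jog '[{"tx":0,"ty":0,"tz":2,"ax":0,"ay":0,"az":0,"jaw":1},{"tx":0,"ty":0,"tz":2,"ax":0,"ay":0,"az":0,"jaw":1},{"tx":0,"ty":0,"tz":0,"ax":0,"ay":0,"az":0,"jaw":1}]' 50
```

```text
time_s: 7.35
eef_pos: [610.4, -59.3, 88.2]
ee_rot: [-0.0, 0.592, 0.806, -0.0]
force: [0.5, 0.0, -1.2]
grip_width: 0.21
grip_force: 49.0
time_s: 7.72
eef_pos: [610.3, -59.3, 84.1]
ee_rot: [-0.0, 0.592, 0.806, -0.0]
force: [-0.1, 0.4, 0.1]
grip_width: 0.215
grip_force: 49.0
```

```bash
python3 -m jog '[{"tx":0,"ty":-0.6,"tz":0,"ax":0,"ay":0,"az":0,"jaw":1},{"tx":0,"ty":0,"tz":1,"ax":0,"ay":0,"az":0,"jaw":1},{"tx":0,"ty":0,"tz":1,"ax":0,"ay":0,"az":0,"jaw":1},{"tx":0,"ty":0,"tz":0.5,"ax":0,"ay":0,"az":0,"jaw":1},{"tx":0,"ty":0,"tz":0,"ax":0,"ay":0,"az":0,"jaw":1}]' 50
```

```text
time_s: 8.35
eef_pos: [609.8, -59.5, 81.8]
ee_rot: [-0.0, 0.592, 0.806, -0.0]
force: [-0.9, -0.8, -1.1]
grip_width: 0.213
grip_force: 49.0
```

No contact with the foot about 2 mm below the board's top, so it is in the bore. I'll keep going down.

```bash
python3 -m jog '[{"tx":0,"ty":0,"tz":2,"ax":0,"ay":0,"az":0,"jaw":1},{"tx":0,"ty":0,"tz":2,"ax":0,"ay":0,"az":0,"jaw":1},{"tx":0,"ty":0,"tz":0,"ax":0,"ay":0,"az":0,"jaw":1}]' 50
python3 -m jog '[{"tx":0,"ty":0,"tz":3,"ax":0,"ay":0,"az":0,"jaw":1},{"tx":0,"ty":0,"tz":3,"ax":0,"ay":0,"az":0,"jaw":1},{"tx":0,"ty":0,"tz":0,"ax":0,"ay":0,"az":0,"jaw":1}]' 50
```

```text
time_s: 8.72
eef_pos: [609.7, -59.5, 77.5]
ee_rot: [-0.0, 0.592, 0.806, -0.0]
force: [-0.4, -0.6, -0.5]
grip_width: 0.211
grip_force: 49.0
time_s: 9.1
eef_pos: [609.6, -59.5, 71.4]
ee_rot: [-0.0, 0.592, 0.806, -0.0]
force: [-0.3, -0.3, 0.1]
grip_width: 0.214
grip_force: 49.0
```

```bash
python3 -m jog '[{"tx":0,"ty":0,"tz":3,"ax":0,"ay":0,"az":0,"jaw":1},{"tx":0,"ty":0,"tz":2.5,"ax":0,"ay":0,"az":0,"jaw":1},{"tx":0,"ty":0,"tz":0,"ax":0,"ay":0,"az":0,"jaw":1},{"tx":0,"ty":0,"tz":0,"ax":0,"ay":0,"az":0,"jaw":0.4},{"tx":0,"ty":0,"tz":0,"ax":0,"ay":0,"az":0,"jaw":-0.4}]' 20
python3 -m jog '[{"tx":0,"ty":0,"tz":0,"ax":0,"ay":0,"az":0,"jaw":-0.4},{"tx":0,"ty":0,"tz":-10,"ax":0,"ay":0,"az":0,"jaw":-0.4},{"tx":0,"ty":0,"tz":-30,"ax":0,"ay":0,"az":0,"jaw":-0.7},{"tx":0,"ty":0,"tz":-50,"ax":0,"ay":0,"az":0,"jaw":-1},{"tx":0,"ty":0,"tz":-30,"ax":0,"ay":0,"az":0,"jaw":-1}]' 20
python3 - <<'E'
from h import *
np.set_printoptions(precision=1,suppress=True)
c=capture("scene"); np.savez("scene4.npz",**c)
cv2.imwrite("pics/close4.png",cv2.resize(c["color"][150:260,240:387,::-1],None,fx=5,fy=5,interpolation=cv2.INTER_CUBIC))
W=cloud(c); m=(abs(W[...,0]-610)<30)&(abs(W[...,1]+60)<25)&(W[...,2]>70)&(W[...,2]<110); print(m.sum(),np.median(W[m],0),W[m][:,2].max())
togo((579.7,35.6,150),17.4)
E
```

```text
time_s: 9.72
eef_pos: [609.9, -59.6, 66.5]
ee_rot: [0.0, 0.592, 0.806, 0.0]
force: [0.1, 0.6, 0.5]
grip_width: 0.499
grip_force: 0.0
time_s: 10.35
eef_pos: [610.3, -59.7, 189.7]
ee_rot: [0.002, 0.592, 0.806, 0.001]
force: [0.2, -0.2, -1.5]
grip_width: 1.002
grip_force: 0.0
81 [612.9 -60.1  93.4] 97.96784802978937
turn [0. 0. 0.] j6 after -0.59 then shift [100.7  -1.7  43.3]
turn [-0.   0.  -3.1] j6 after -3.73 then shift [-100.7    1.7   43.3]
t 10.4 tcp [611.4 -59.9 193.3] F [-0.1 -0.2  3.7] grip 1.001 0.0 j [-0.3  0.5  1.3 -0.   1.3 -0.6]
```

View pics/close4.png

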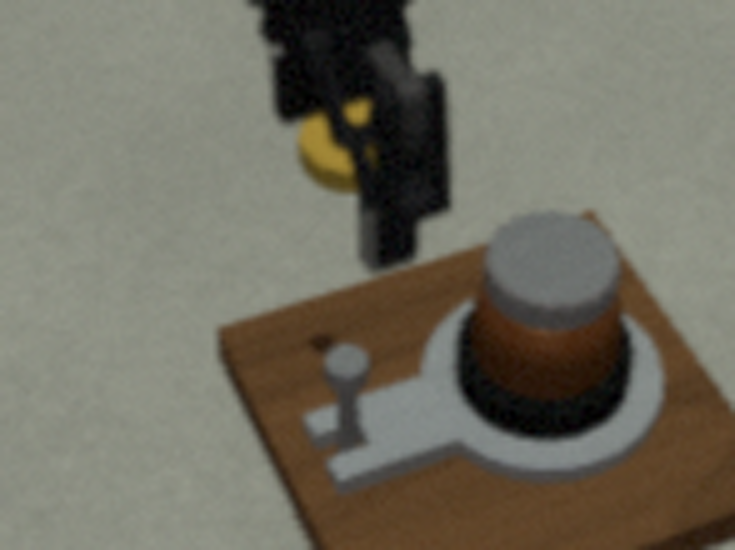

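The pin stands home in the notch, head at crop (347,362) and top about 94 mm up, with the ear still straight. Next is the cap.

```bash
python3 -m jog '[{"tx":50,"ty":-0.8,"tz":0,"ax":0,"ay":0,"az":0,"jaw":-1},{"tx":50.7,"ty":-0.8,"tz":0,"ax":0,"ay":0,"az":0,"jaw":-1},{"tx":0,"ty":0,"tz":40,"ax":0,"ay":0,"az":0,"jaw":-1},{"tx":0,"ty":0,"tz":0,"ax":0,"ay":0,"az":0,"jaw":-1},{"tx":0,"ty":0,"tz":0,"ax":0,"ay":0,"az":0,"jaw":-1}]' 20
python3 - <<'E'
from h import *
togo((579.7,35.6,87),17.4)
c=capture("scene")
cv2.imwrite("pics/close5.png",cv2.resize(c["color"][130:260,260:430,::-1],None,fx=4.5,fy=4.5,interpolation=cv2.INTER_CUBIC))
E
```

```text
time_s: 11.02
eef_pos: [578.8, 35.5, 147.8]
ee_rot: [0.001, 0.592, 0.806, 0.0]
force: [-0.2, 0.2, 0.1]
grip_width: 1.001
grip_force: 0.0
turn [ 0.002  0.001 -0.   ] j6 after -0.44 then shift [-0.2  0.9 60.8]
turn [ 1.000e-03 -2.000e-03  3.141e+00] j6 after 2.7 then shift [ 0.2 -0.9 60.8]
t 11.03 tcp [578.8  35.5 147.8] F [-0.2  0.2  0.1] grip 1.001 0.0 j [-0.14  0.5   1.44 -0.    1.19 -0.44]
```

View pics/close5.png

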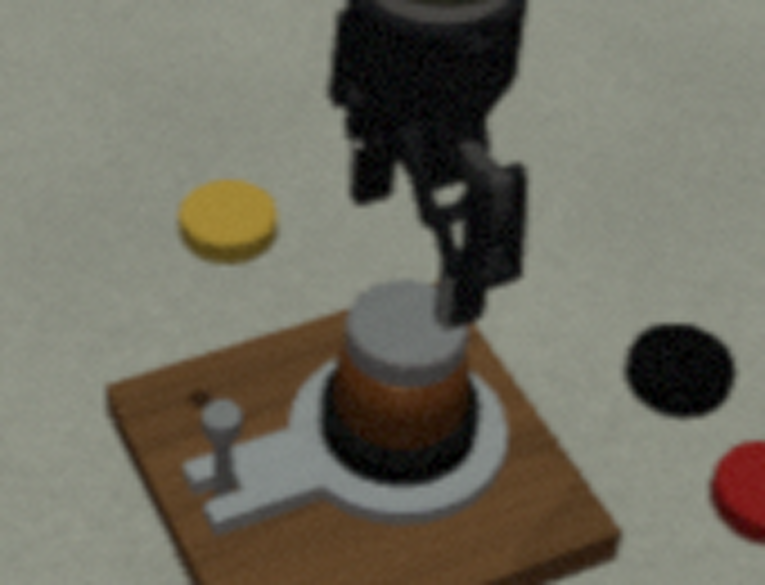

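The open fingers straddle the steel cap at (405,325), and the pin at (222,415) is well clear. I'll descend and close gently first to check the centring.

```bash
python3 -m jog '[{"tx":0,"ty":0.9,"tz":30,"ax":0,"ay":0,"az":0,"jaw":-1},{"tx":0,"ty":0,"tz":20,"ax":0,"ay":0,"az":0,"jaw":-1},{"tx":0,"ty":0,"tz":10,"ax":0,"ay":0,"az":0,"jaw":-1},{"tx":0,"ty":0,"tz":0,"ax":0,"ay":0,"az":0,"jaw":-0.8},{"tx":0,"ty":0,"tz":0,"ax":0,"ay":0,"az":0,"jaw":-0.6}]' 20
python3 -m jog '[{"tx":0,"ty":0,"tz":0,"ax":0,"ay":0,"az":0,"jaw":-0.5},{"tx":0,"ty":0,"tz":0,"ax":0,"ay":0,"az":0,"jaw":-0.4},{"tx":0,"ty":0,"tz":0,"ax":0,"ay":0,"az":0,"jaw":-0.2},{"tx":0,"ty":0,"tz":0,"ax":0,"ay":0,"az":0,"jaw":0}]' 20
```

```text
time_s: 11.7
eef_pos: [579.6, 36.1, 87.4]
ee_rot: [0.001, 0.592, 0.806, 0.0]
force: [-0.2, -0.2, -0.6]
grip_width: 0.8
grip_force: 0.0
time_s: 12.2
eef_pos: [579.4, 36.3, 87.1]
ee_rot: [0.001, 0.592, 0.806, 0.0]
force: [-1.1, 0.3, 5.8]
grip_width: 0.7
grip_force: 20.3
```

```bash
python3 -m jog '[{"tx":0,"ty":0,"tz":0,"ax":0,"ay":0,"az":0,"jaw":0.5},{"tx":0,"ty":0,"tz":0,"ax":0,"ay":0,"az":0,"jaw":1},{"tx":0,"ty":0,"tz":0,"ax":0,"ay":0,"az":-0.05,"jaw":1},{"tx":0,"ty":0,"tz":0,"ax":0,"ay":0,"az":-0.05,"jaw":1},{"tx":0,"ty":0,"tz":0,"ax":0,"ay":0,"az":-0.05,"jaw":1}]' 80
python3 -c "
from h import *
togo((579.5,36,87),17.4); print(sense()['wrist_torque'].round(2))"
```

```text
time_s: 12.82
eef_pos: [579.6, 36.3, 87.6]
ee_rot: [0.001, 0.529, 0.848, 0.001]
force: [-1.2, 0.4, 8.2]
grip_width: 0.683
grip_force: 83.6
turn [0.002 0.001 0.151] j6 after -0.44 then shift [-0.2 -0.2  0.6]
turn [-2.00e-03  3.00e-03 -2.99e+00] j6 after -3.58 then shift [0.2 0.2 0.6]
t 12.82 tcp [579.6  36.3  87.6] F [-1.2  0.4  8.2] grip 0.683 83.6 j [-0.14  0.58  1.5   0.    1.06 -0.59]
[-0.05  0.24 -0.17]
```

```bash
python3 -m jog '[{"tx":0,"ty":0,"tz":0,"ax":0,"ay":0,"az":-0.07,"jaw":1},{"tx":0,"ty":0,"tz":0,"ax":0,"ay":0,"az":-0.07,"jaw":1}]' 80
python3 - <<'E'
from h import *
togo((579.5,36,87),17.4); print(sense()['wrist_torque'].round(2))
c=capture("scene")
cv2.imwrite("pics/close6.png",cv2.resize(c["color"][130:260,260:430,::-1],None,fx=4.5,fy=4.5,interpolation=cv2.INTER_CUBIC))
E
```

```text
time_s: 13.08
eef_pos: [579.9, 36.3, 87.9]
ee_rot: [0.001, 0.468, 0.884, 0.001]
force: [-0.8, 0.6, 11.8]
grip_width: 0.684
grip_force: 83.9
turn [0.003 0.002 0.292] j6 after -0.44 then shift [-0.1 -0.4  0.9]
turn [-2.000e-03  4.000e-03 -2.849e+00] j6 after -3.58 then shift [0.1 0.4 0.9]
t 13.07 tcp [579.9  36.3  87.9] F [-0.8  0.6 11.8] grip 0.684 83.9 j [-0.14  0.58  1.5   0.    1.06 -0.74]
[ 0.1   0.22 -0.17]
```

View pics/close6.png

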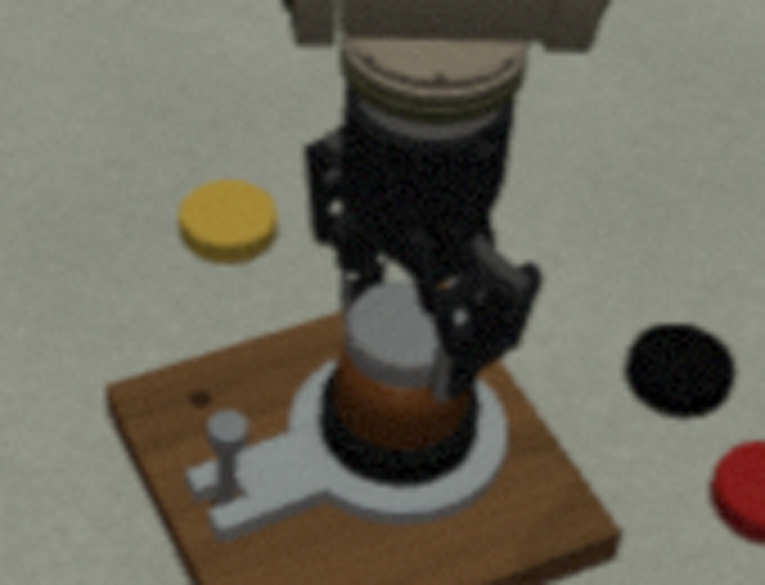

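The ear shifted only by its slack and the pin leans lightly against the notch at (228,430). The table is locked and the cap is turning, so I'll continue.

```bash
python3 -m jog '[{"tx":0,"ty":0,"tz":0,"ax":0,"ay":0,"az":-0.1,"jaw":1},{"tx":0,"ty":0,"tz":0,"ax":0,"ay":0,"az":-0.1,"jaw":1},{"tx":0,"ty":0,"tz":0,"ax":0,"ay":0,"az":-0.1,"jaw":1},{"tx":0,"ty":0,"tz":0,"ax":0,"ay":0,"az":-0.1,"jaw":1},{"tx":0,"ty":0,"tz":0,"ax":0,"ay":0,"az":-0.1,"jaw":1}]' 80
python3 -c "
from h import *
togo((579.5,36,87),17.4); print(sense()['wrist_torque'].round(2))"
```

```text
time_s: 13.75
eef_pos: [580.4, 36.2, 88.5]
ee_rot: [0.002, 0.235, 0.972, 0.0]
force: [-1.4, -0.4, 12.7]
grip_width: 0.683
grip_force: 84.0
turn [0.003 0.004 0.793] j6 after -0.44 then shift [ 0.1 -1.   1.5]
turn [-0.004  0.004 -2.348] j6 after -3.58 then shift [-0.1  1.   1.5]
t 13.75 tcp [580.4  36.2  88.5] F [-1.4 -0.4 12.7] grip 0.683 84.0 j [-0.14  0.58  1.5   0.    1.06 -1.24]
[ 0.07  0.07 -0.16]
```

```bash
python3 -m jog '[{"tx":0,"ty":0,"tz":0,"ax":0,"ay":0,"az":-0.1,"jaw":1},{"tx":0,"ty":0,"tz":0,"ax":0,"ay":0,"az":-0.1,"jaw":1},{"tx":0,"ty":0,"tz":0,"ax":0,"ay":0,"az":-0.1,"jaw":1},{"tx":0,"ty":0,"tz":0,"ax":0,"ay":0,"az":-0.1,"jaw":1},{"tx":0,"ty":0,"tz":0,"ax":0,"ay":0,"az":-0.07,"jaw":1}]' 80
python3 - <<'E'
from h import *
togo((579.5,36,87),17.4); print(sense()['wrist_torque'].round(2))
c=capture("scene")
cv2.imwrite("pics/close7.png",cv2.resize(c["color"][130:260,260:430,::-1],None,fx=4.5,fy=4.5,interpolation=cv2.INTER_CUBIC))
E
```

```text
time_s: 14.38
eef_pos: [580.5, 36.2, 88.6]
ee_rot: [0.002, 0.002, 1.0, -0.0]
force: [-0.7, 0.5, 13.3]
grip_width: 0.683
grip_force: 84.0
turn [0.003 0.005 1.263] j6 after -0.44 then shift [ 0.1 -1.   1.6]
turn [-0.005  0.003 -1.879] j6 after -3.58 then shift [-0.1  1.   1.6]
t 14.38 tcp [580.5  36.2  88.6] F [-0.7  0.5 13.3] grip 0.683 84.0 j [-0.14  0.58  1.5   0.    1.06 -1.71]
[ 0.16  0.08 -0.16]
```

View pics/close7.png

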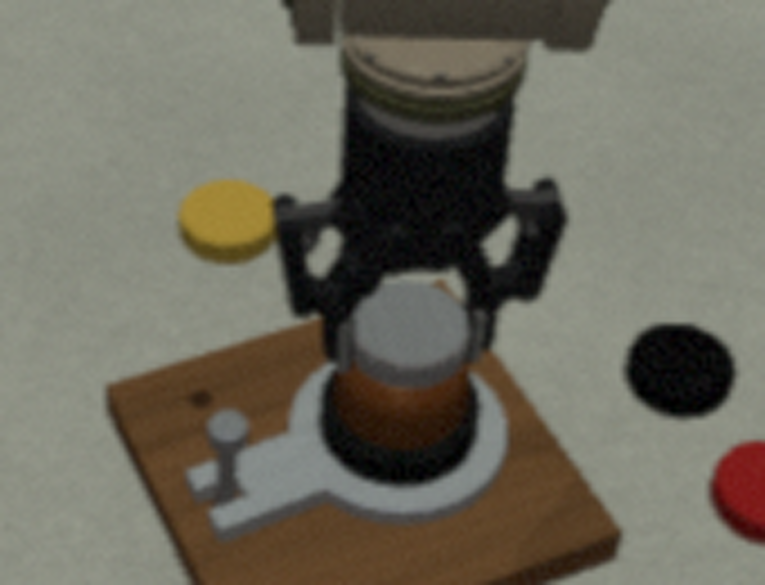

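The tool has turned 72°, the pin is still in the notch at (228,430) and the ear is at its slack only. I'll test with a small 3 mm lift before pulling properly.

```bash
python3 -m jog '[{"tx":0,"ty":0,"tz":-1.5,"ax":0,"ay":0,"az":0,"jaw":1},{"tx":0,"ty":0,"tz":-1.5,"ax":0,"ay":0,"az":0,"jaw":1},{"tx":0,"ty":0,"tz":0,"ax":0,"ay":0,"az":0,"jaw":1}]' 80
python3 -c "
from h import *
togo((579.7,36,87),17.4); print(sense()['wrist_torque'].round(2))"
```

```text
time_s: 14.8
eef_pos: [578.9, 36.3, 89.4]
ee_rot: [-0.0, 0.003, 1.0, 0.0]
force: [-1.0, -1.0, 4.9]
grip_width: 0.68
grip_force: 85.6
turn [-0.   -0.    1.26] j6 after -0.44 then shift [-0.6  0.6  2.4]
turn [ 0.    -0.    -1.881] j6 after -3.58 then shift [ 0.6 -0.6  2.4]
t 14.8 tcp [578.9  36.3  89.4] F [-1.  -1.   4.9] grip 0.68 85.6 j [-0.14  0.57  1.5   0.    1.07 -1.7 ]
[ 0.06  0.03 -0.01]
```

```bash
python3 -m jog '[{"tx":0,"ty":0,"tz":-1,"ax":0,"ay":0,"az":0,"jaw":1},{"tx":0,"ty":0,"tz":-1,"ax":0,"ay":0,"az":0,"jaw":1},{"tx":0,"ty":0,"tz":0,"ax":0,"ay":0,"az":0,"jaw":1}]' 80
```

```text
time_s: 15.18
eef_pos: [578.9, 36.4, 91.1]
ee_rot: [-0.0, 0.003, 1.0, 0.0]
force: [-0.4, -0.4, -0.2]
grip_width: 0.681
grip_force: 85.4
```

No pull at all, so the cap is free. I'll lift it straight up.

```bash
python3 -m jog '[{"tx":0,"ty":0,"tz":-4,"ax":0,"ay":0,"az":0,"jaw":1},{"tx":0,"ty":0,"tz":-8,"ax":0,"ay":0,"az":0,"jaw":1},{"tx":0,"ty":0,"tz":-10,"ax":0,"ay":0,"az":0,"jaw":1},{"tx":0,"ty":0,"tz":-8,"ax":0,"ay":0,"az":0,"jaw":1},{"tx":0,"ty":0,"tz":0,"ax":0,"ay":0,"az":0,"jaw":1}]' 80
python3 -m jog '[{"tx":0,"ty":0,"tz":0,"ax":0,"ay":0,"az":0,"jaw":1},{"tx":0,"ty":0,"tz":0,"ax":0,"ay":0,"az":0,"jaw":1},{"tx":0,"ty":0,"tz":0,"ax":0,"ay":0,"az":0,"jaw":1}]' 80
python3 - <<'E'
from h import *
togo((579.7,36,120),17.4)
c=capture("scene")
cv2.imwrite("pics/close8.png",cv2.resize(c["color"][130:260,260:430,::-1],None,fx=4.5,fy=4.5,interpolation=cv2.INTER_CUBIC))
E
```

```text
time_s: 15.8
eef_pos: [579.3, 36.3, 122.2]
ee_rot: [0.001, 0.003, 1.0, -0.0]
force: [0.5, -0.1, -0.8]
grip_width: 0.683
grip_force: 85.3
time_s: 16.18
eef_pos: [578.9, 36.3, 121.1]
ee_rot: [-0.0, 0.003, 1.0, 0.0]
force: [-0.9, 0.8, 0.3]
grip_width: 0.682
grip_force: 85.3
turn [-0.   -0.    1.26] j6 after -0.44 then shift [-0.6  0.7  1.1]
turn [ 0.    -0.    -1.881] j6 after -3.58 then shift [ 0.6 -0.7  1.1]
t 16.18 tcp [578.9  36.3 121.1] F [-0.9  0.8  0.3] grip 0.682 85.3 j [-0.14  0.54  1.47 -0.    1.14 -1.7 ]
```

View pics/close8.png

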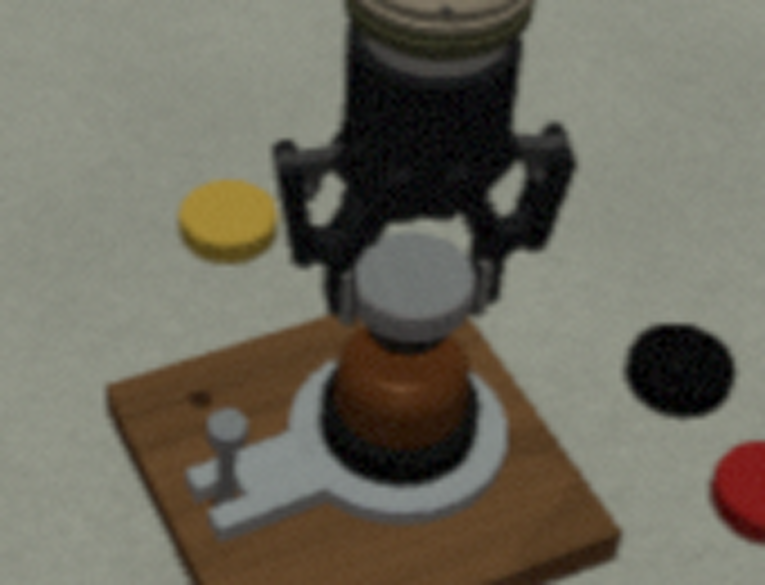

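The cap is held level at (415,285) above the jar's mouth, and the pin is still in the notch at (228,430). I'll hand it in.

```bash
python3 -c "
from rig import *
print(finish_job())"
```

```text
the job is handed in; nothing more can be done
None
```

I handed the job in at about 16 s: the pin is down in the brace bore, and the unscrewed cap is held level about 2 cm above the jar's mouth. `finish_job()` returned no verdict.

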